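# Pop the battery hatch of the cell tester

## Robot

A 6-joint arm with a two-finger parallel gripper is mounted at the origin on the work surface. World frame = base frame: x ahead of the robot, y to its left, z up, the work surface at z = 0. Lengths are in m, angles in rad, forces in N, time in s.
With the tool pointing down it reaches from about 0.325 to 0.875 m from the base axis. Payload 4.4 kg.
Tool frame: the origin (TCP) lies between the finger pads; the fingertips stand r.tcp_to_tips ahead of it and the grasp point (between the pads) lies 3 mm ahead of it (r.tcp_to_tips is the distance from the TCP to the fingertips, in m); x points along the fingers, y is the direction in which the jaws open and shut, and the axes are right-handed (so a half turn about x gives the same grasp; the last joint's range is limited). The gripper opens to 85 mm and grips with 20 to 120 N. Pads are 22 mm wide; open, the fingers measure 114 mm over their backs; the gripper's body (76 mm by 85 mm) begins 54 mm behind the grasp point. The pads swing forward as they close: fully open they stand 13 mm farther back than shut.
Start: joints at [0.988, 0.207, 1.542, -0, 1.393, -0.15], TCP at [0.241, 0.522, 0.222] pointing down, gripper open.
Joint ranges: [-2.73, 2.73], [-0.86, 2.22], [0.23, 2.46], [-1.11, 4.25], [0.08, 2.63], [-2.82, 2.82]. Speed limits (rad/s): [2.79, 2.79, 3.14, 3.14, 3.14, 3.14].

## Interface

Orientations are given as a unit quaternion [x, y, z, w].
In Python, from cell import status, optics, job, r gives the robot as it stands.
- The arm moves only by the shell command python3 -m creep 'ROWS' [FORCE]. ROWS is JSON, a list of rows, each a list of 7 numbers: the closure, from -1 (fully open) to 1 (shut), then the shift along the tool's x, y, z scaled (see below), then the turn, a rotation vector about the tool's x, y, z scaled (see below). A call has 1 to 20 rows; each row shifts and turns the commanded pose from where the row before left it, along the tool's axes as they then stand; what a row does not reach is not made up. The controller multiplies each number of a shift by 0.025 m and each number of a turn by 0.08 rad. A row lasts 1/10 s, in which the tool goes at most 50 mm and 8.59 degrees, less where a joint would pass 70% of its speed; a pose out of reach is approached as far as the arm can. A call with a number of a shift or a turn outside -1 to 1 is refused whole. A call with a gripper value outside its range is refused whole. The fingers move at their own pace and stop on an object; FORCE is the grip in N (left out, the last holds). Time passes only in rows, so rows that do not move let the fingers close. It gives the time, the measured TCP pose, the force and the opening at its end, in the units of the state.
- status.read_state(): the state, without advancing time (a new reading comes with each control period).
- optics.grab_frame(name): name is "scene" or "top" or "wrist"; returns a dict with "color" (420x560x3 uint8, red, green, blue), "depth" (420x560 float32, m along the optical axis (not along the pixel's ray), 0 where there is no reading), "fx", "fy", "cx", "cy" (pixels), "position" and "rotation" of the camera in the world. Camera axes: x right, y up, looking along -z (the intrinsics and any distortion apply to the point x, -y, -z); pixel columns grow to the right and rows downward; lengths in m; the calibration is good to about 2 mm. A picture is of the moment at which its call begins.
- job.finish_job(): hands the job in, once; it reports no verdict.
The state is a dict: "clock": time; "qpos": joint angles; "dq": joint speeds; "effort": joint torques, N m; "ee_pos": TCP position; "tcp_rot": TCP orientation; "ft_force": force on the tool from outside, world axes, zero at the start; "wrist_torque": the same for the moment, N m; "finger_gap": finger opening in m.
Only numpy, scipy, OpenCV 4.12 (cv2) and the standard library are available. Lean on these libraries where they do the work, as an engineer would, in place of code of your own. Each camera call takes 0.05 s, during which the arm holds its last target.

## Task

Open the wide battery hatch of the cell tester: with closed fingertips press its ribbed front edge down once, firmly but without force against its stop, until the push-push latch lets go, then draw back so that it pops up by itself. Keep your hand clear and watch it for three seconds to be sure it stays fully open; do not lever it up or push it shut again. Leave the narrow hatch on the neighbouring logger shut and every loose thing where it is, and pick nothing up.

Things in the scene. Friction and masses are not known exactly. Their poses are not given: they have to be found in the camera images.
- tester: Cell tester: off-white case 170 mm deep (x), 150 wide (y), fixed on screw feet set 0 to 28 mm high. Origin under its centre at foot height, flat top 88 mm above that; x away from its keyed front, z up. In its top is the WIDE hatch, plain grey, 86 mm long (x), 78 wide (y), 9 mm proud when shut, hinged at its rear (+x) edge. The logger differs only in its narrow hatch; they may swap places.
- wide_hatch (a joint): Angle of the wide hatch, rad: about 0.01 shut and latched; -0.09 pressed to the hard stop; 1.1 fully open, front edge up. Pressed past about -0.05 (ribs 4.5 mm down; best 5.5 mm) the latch lets go and, as the finger withdraws, a spring (0.25 N m) with damper raises it to 1.1 in about 2 s, where it stays. Pressed less, it stays latched; press deeper. Pressed down again once risen, it latches shut.
- wide_press (a point): Middle of the ribbed strip (four ribs along y, 47 mm long) on the wide hatch's top face, 97 to 125 mm above the table when shut, 14.5 mm from the front edge, 72 mm from the hinge line: the place to press. Moves with the hatch; x points to the hinge, z out of the top. Pressing takes about 4 N, more at the hard stop, about 7 mm down.
- wide_hinge (a point): Middle of the hinge line of the wide hatch, at the height of the case top; the hatch turns about its y axis.
- catch (a joint): Sideways place of the sliding catch inside the tester, m (hidden under the hatch): 0 latched, moves to +0.003 to +0.005 as the hatch is pressed home, about -0.0015 once the hatch has risen; below -0.0045 only when the risen hatch is being pushed shut again.
- narrow_hatch (a joint): Angle of the narrow hatch of the logger, which has the same latch and signs: about 0.01 shut. To be left alone.
- narrow_press (a point): Middle of the ribbed strip on the NARROW hatch (86 mm long, 44 mm wide) of the neighbouring logger, an alike case of the same size; not to be touched.
- cartridge_mid (a point): Loose white ceramic fuse cartridge, a cylinder 22 mm across and 38 mm tall, upright on the tester's top beside or behind the hatch's left (+y) side; point at its centre. Leave it standing.
- cell_mid (a point): Loose blue battery cell lying flat on the table, 100 x 70 x 27 mm; point at its centre. Leave it.
- scanner_mid (a point): Loose black hand scanner lying on the table, about 170 mm long, 36 wide, up to 56 tall; point in its middle, 20 mm up. Leave it.

How it is judged:
By the outcome, as a careful person would: the job done as asked, in the order asked, and still so for the second after the job is handed in, with the robot touching nothing.
It also fails if it takes over 32 s, if anything falls off the work surface, if the arm or the gripper's body presses on something with over 40 N, if the wrist force passes 120 N, or if a joint passes its speed limit or range.

## Working session

There is one attempt and no reset: what is moved stays moved. The work goes in short steps, Python scripts to look and compute and a shell command to move; the robot and the scene stay as the last step left them, time stands still between calls to the robot, and variables do not carry over. Pictures are saved under pics/ and viewed, and the job is handed in when it is done.

```bash
mkdir -p pics; ls
cat > h.py <<'E'
import numpy as np,cv2
from cell import status,optics,job,r
def grab(n,tag):
    f=optics.grab_frame(n); np.savez('pics/%s.npz'%tag,**f)
    cv2.imwrite('pics/%s.png'%tag,cv2.cvtColor(f['color'],cv2.COLOR_RGB2BGR)); return f
def pt(f,u,v,z=None):
    R=np.array(f['rotation']); 
    if R.shape!=(3,3):
        from scipy.spatial.transform import Rotation as Q; R=Q.from_quat(R).as_matrix()
    d=R@np.array([(u-f['cx'])/f['fx'],-(v-f['cy'])/f['fy'],-1.]); p=np.array(f['position'])
    if z is None: return p+d*f['depth'][int(round(v)),int(round(u))]
    return p+d*(z-p[2])/d[2]
E
python3 - <<'E'
from h import *
print(status.read_state(),r.tcp_to_tips)
for n in('scene','top','wrist'):
    f=grab(n,n+'0'); print(n,f['position'],f['rotation'],f['fx'],f['cx'],f['cy'],[k for k in f])
E
```

```text
pics
{'clock': 0.0, 'qpos': array([ 9.87479847e-01,  2.07414191e-01,  1.54299667e+00,  4.26041996e-06,
        1.39349040e+00, -1.50501171e-01]), 'dq': array([-3.30254044e-04,  2.03544911e-03, -3.72383766e-04,  6.28109368e-05,
        3.77172150e-04,  1.02446225e-03]), 'effort': array([-9.70284855e-04, -3.83034825e+01, -2.91595852e+01, -3.99173405e-04,
        1.06282305e-02,  1.12188168e-06]), 'ee_pos': array([0.24073826, 0.52130332, 0.22050883]), 'tcp_rot': array([ 0.15107051,  0.69090726, -0.15259322,  0.69031889]), 'ft_force': array([-0.34682359,  0.11022049, -0.03114401]), 'wrist_torque': array([-0.02916338,  0.05149946,  0.02560768]), 'finger_gap': 0.08523966658464052} 0.022
scene [ 1.38265921 -0.54743025  0.9564184 ] [0.37727047 0.20065485 0.44073644 0.78940231] 528.6036349678834 282.8829551548054 210.18881842708467 ['color', 'depth', 'fx', 'fy', 'cx', 'cy', 'position', 'rotation']
top [ 0.37003836 -0.00688338  1.42618924] [-0.04216758  0.03379154  0.70866972 -0.70346802] 439.5704904043987 281.5660376947534 204.94770469069059 ['color', 'depth', 'fx', 'fy', 'cx', 'cy', 'position', 'rotation']
wrist [0.17017962 0.55420893 0.37292835] [-0.12976806 -0.08208594  0.53265239  0.83228816] 331.8269405304848 278.34082791397856 210.05067354179909 ['color', 'depth', 'fx', 'fy', 'cx', 'cy', 'position', 'rotation']
```

View pics/scene0.png

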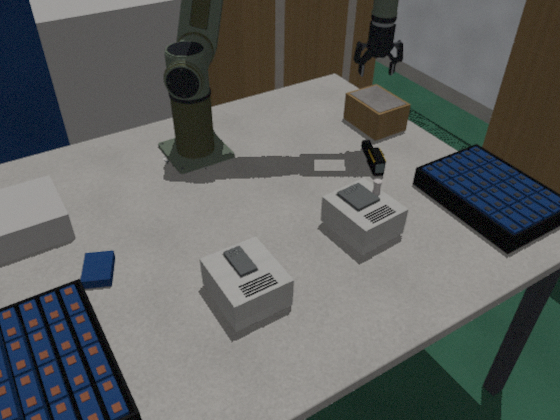

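View pics/top0.png

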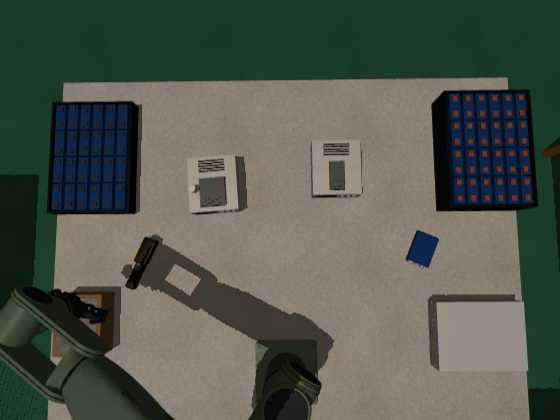

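The tester with the wide hatch is at top-view pixel (213,185), with the cartridge at (196,188). The logger is at (336,168), the scanner at (145,262) and the cell at (422,248). Next I'll measure the hatch.

Run:
```python
from h import *
f=dict(np.load('pics/top0.npz')); g=dict(np.load('pics/scene0.npz'))
a=cv2.resize(cv2.imread('pics/top0.png')[145:225,170:250],None,fx=5,fy=5,interpolation=cv2.INTER_CUBIC)
b=cv2.resize(cv2.imread('pics/scene0.png')[165:255,315:410],None,fx=4.2,fy=4.2,interpolation=cv2.INTER_CUBIC)
c=np.zeros((400,800,3),np.uint8); c[:400,:400]=a; b=b[:400,:399];c[:b.shape[0],400:400+b.shape[1]]=b
cv2.imwrite('pics/zoom0.png',c)
for z in f,g:
    hsv=cv2.cvtColor(z['color'],cv2.COLOR_RGB2GRAY); 
    print(hsv.shape)
t=cv2.cvtColor(f['color'],cv2.COLOR_RGB2GRAY)
print(t[172:216:2,184:244:3])
for u,v in [(212,192),(205,185),(220,200),(230,170),(232,200),(195,170),(236,190),(196,188),(196,205)]: print(u,v,pt(f,u,v).round(4))
for u,v in [(358,196),(345,198),(365,205)]: print(u,v,pt(g,u,v).round(4))
```

```text
(420, 560)
(420, 560)
[[129 139 152 151 150 117 124 135 151 154 154 153 153 152 152 152 151 151
   53  59]
 [131 140 152 151 151 153 152 150 152 154 154 152 152 152 151 152 153 152
   53  60]
 [129 140 153 152 153 154 150 150 154 153 154 134 125 114 151 153 154 153
   49  59]
 [126 134 152 153 152 120 115  81  84  68  71  72  71  73 151 153 154 153
   51  60]
 [129 132 153 154 153  89  70  71  71  70  70  71  70  73 151 152 152 151
   50  58]
 [128 129 154 154 154  70  71  71  71  71  70  71  71  71 148 149 150 150
   50  59]
 [130 126 156 153 112  80  71  72  72  71  71  72  71  71 146 150 152 153
   49  59]
 [130 128 165 166  64  56  72  72  71  72  72  72  73  71 149 154 155 154
   52  58]
 [125 131 169 171  53  54  72  71  72  72  72  71  72  72 150 155 155 155
   51  61]
 [126 128 176 166  58  79  73  73  73  73  73  73  72  73 130 156 156 155
   51  60]
 [127 128 146 115 102  98  73  73  73  72  72  73  73  73 130 156 156 156
   54  60]
 [131 123 157 157 156 126  73  74  73  73  73  73  74  73 108 156 156 155
   54  59]
 [133 123 155 156 156 131  73  73  73  74  74  75  66  73 
[... 464 characters left out ...]
6 158 160 156 157 155 157 159 160 159 158 158 157 158 157 145
   94  55]
 [127 125 157 159 161 158 159 156 157 136 135 124 115 104 100  82 106  63
   62  55]
 [132 131 132 116  95  76  51  36  27  19  17  46  81  96  96 109 106 118
  122 132]
 [129 131 124 108  71  81  96 100 113 118 127 133 134 137 137 134 134 131
  130 133]]
212 192 [0.5544 0.22   0.1016]
205 185 [0.5758 0.2413 0.1037]
220 200 [0.5295 0.1952 0.1028]
230 170 [0.6234 0.1665 0.0938]
232 200 [0.5306 0.1602 0.0915]
195 170 [0.6236 0.2737 0.0979]
236 190 [0.561  0.1477 0.0939]
196 188 [0.5666 0.2684 0.1047]
196 205 [0.5163 0.2709 0.0894]
358 196 [0.5601 0.2184 0.1013]
345 198 [0.5499 0.1831 0.1019]
365 205 [0.6016 0.2082 0.1036]
```

View pics/zoom0.png

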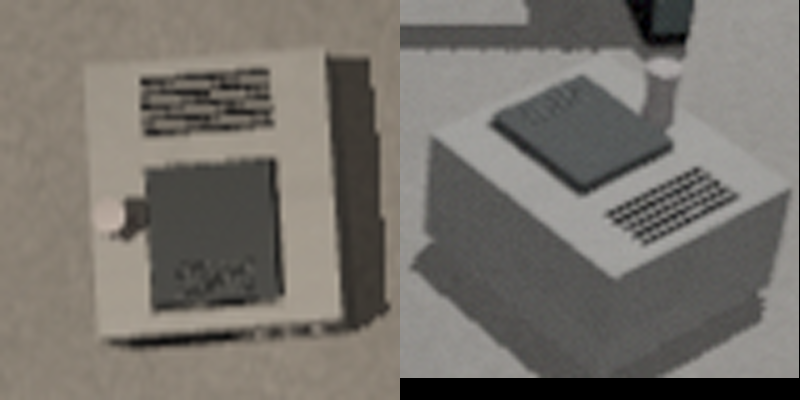

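The zoom shows the ribs at the near end of the grey hatch, around (214,200) in the top view. The vents are behind the hinge and the cartridge is at the hatch's left rear.

Run:
```python
from h import *
f=dict(np.load('pics/top0.npz')); g=dict(np.load('pics/scene0.npz'))
for n,z,roi in (('top',f,(190,170,240,215)),('scene',g,(330,175,385,215))):
    t=cv2.cvtColor(z['color'],cv2.COLOR_RGB2GRAY); m=np.zeros_like(t); x0,y0,x1,y1=roi
    m[y0:y1,x0:x1]=((t[y0:y1,x0:x1]<98)*255)
    m=cv2.morphologyEx(m,cv2.MORPH_OPEN,np.ones((7,7)))
    c=max(cv2.findContours(m,0,1)[0],key=cv2.contourArea)
    P=np.array([pt(z,*q,0.1025)[:2] for q in c[:,0]])
    rc=cv2.minAreaRect((P*1000).astype(np.float32)); print(n,cv2.boundingRect(c),rc); print(cv2.boxPoints(rc).round(1))
# case-top edges
d=f['depth']; 
P=np.array([pt(f,u,v) for v in range(150,220) for u in range(180,250)])
k=(P[:,2]>.085)&(P[:,2]<.12); rc=cv2.minAreaRect((P[k,:2]*1000).astype(np.float32)); print(rc); print(np.median(P[(P[:,2]>.08)&(P[:,2]<.098),2]), )
for n,z,(u0,v0,u1,v1) in(('top',f,(204,182,222,196)),('scene',g,(348,192,366,203))):
  H=np.array([pt(z,u,v) for v in range(v0,v1) for u in range(u0,u1)]); print(n,np.median(H[:,2]), H[:,2].std())
from scipy.spatial.transform import Rotation as Q
print(Q.from_quat(status.read_state()['tcp_rot']).as_matrix().round(3))
```

```text
top (199, 177, 28, 30) ((556.0797729492188, 218.83218383789062), (87.36921691894531, 80.71846008300781), 4.179702281951904)
[[509.6 255.9]
 [515.5 175.4]
 [602.6 181.8]
 [596.7 262.3]]
scene (340, 186, 38, 24) ((562.1034545898438, 220.32186889648438), (90.06875610351562, 94.75318908691406), 4.429125785827637)
[[513.5 264.1]
 [520.9 169.6]
 [610.7 176.6]
 [603.3 271. ]]
((585.650146484375, 222.07261657714844), (171.85964965820312, 150.96299743652344), 4.067421913146973)
0.09228673191925296
top 0.10169995393260756 0.11756795524610023
scene 0.10288152105996268 0.0016924780052491365
[[-0.001  0.419  0.908]
 [-0.002  0.908 -0.419]
 [-1.    -0.002 -0.   ]]
```

```bash
python3 -m creep '[[1,0,-0.39,0.97,0,0,0],[1,0,-0.39,0.97,0,0,0],[1,0,-0.39,0.97,0,0,0],[1,0,-0.39,0.97,0,0,0],[1,0,-0.39,0.97,0,0,0],[1,0,-0.39,0.97,0,0,0],[1,0,-0.39,0.97,0,0,0],[1,0,-0.39,0.97,0,0,0],[1,0,-0.39,0.97,0,0,0],[1,0,-0.39,0.97,0,0,0],[1,0,-0.39,0.97,0,0,0],[1,0,-0.39,0.97,0,0,0],[1,0,-0.39,0.97,0,0,0],[1,0,-0.39,0.97,0,0,0],[1,0,-0.39,0.97,0,0,0],[1,0,-0.39,0.97,0,0,0],[1,0,0,0,-1,0,0],[1,0,0,0,-1,0,0],[1,0,0,0,-1,0,0],[1,0,0,0,-1,0,0]]' 40
python3 -m creep '[[1,0,0,0,-1,0,0],[1,0,0,0,-1,0,0],[1,0,0,0,-0.3,0,0],[1,0,0,0,0,0,0],[1,0,0,0,0,0,0]]'
python3 - <<'E'
from h import *
from scipy.spatial.transform import Rotation as Q
s=status.read_state();print(s['clock'],s['ee_pos'],s['ft_force'],s['finger_gap']);print(Q.from_quat(s['tcp_rot']).as_matrix().round(4))
grab('wrist','w1');grab('top','t1')
E
```

```text
clock: 2.15
ee_pos: [0.5277, 0.2174, 0.2212]
tcp_rot: [0.039, 0.706, -0.039, 0.706]
ft_force: [0.2, 0.4, 0.5]
finger_gap: 0.0001
clock: 2.65
ee_pos: [0.5279, 0.2176, 0.2215]
tcp_rot: [-0.025, 0.707, 0.025, 0.707]
ft_force: [-0.3, 0.7, -0.3]
finger_gap: 0.0003
2.65 [0.52785519 0.21759718 0.2214895 ] [-0.26562685  0.68252931 -0.34673789] 0.0002789826455456158
[[-4.000e-04 -7.010e-02  9.975e-01]
 [-1.000e-04  9.975e-01  7.010e-02]
 [-1.000e+00 -0.000e+00 -4.000e-04]]
```

View pics/w1.png

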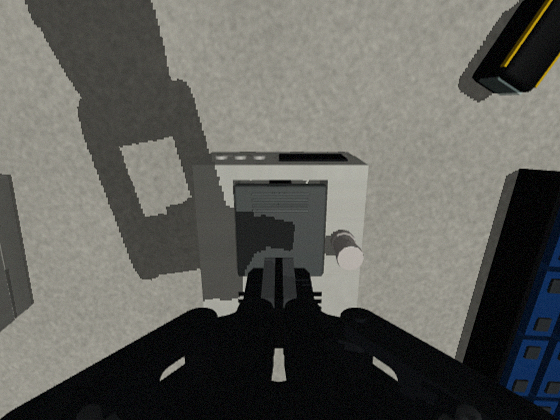

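The wrist view shows the ribs at about (281,203), the hatch's front edge at row 181, and the cartridge at (347,250), clear of the fingers. I'll convert the ribs to a position as a cross-check.

Run:
```python
from h import *
z=dict(np.load('pics/w1.npz'))
for u,v in [(281,203),(253,193),(308,193),(281,193),(281,212),(236,182),(326,182)]: print(u,v,pt(z,u,v,.1025).round(4),pt(z,u,v).round(4))
a=cv2.resize(cv2.imread('pics/w1.png')[170:290,225:375],None,fx=5,fy=5); cv2.imwrite('pics/w1z.png',a)
```

```text
281 203 [0.53   0.2201 0.1025] [0.5298 0.2201 0.1031]
253 193 [0.5228 0.1959 0.1025] [0.5227 0.1959 0.103 ]
308 193 [0.5196 0.2422 0.1025] [0.5196 0.2422 0.1025]
281 193 [0.5212 0.2195 0.1025] [0.5212 0.2195 0.1025]
281 212 [0.538  0.2207 0.1025] [0.5378 0.2207 0.1033]
236 182 [0.5143 0.1813 0.1025] [0.5217 0.1778 0.0714]
326 182 [0.5091 0.2563 0.1025] [0.5128 0.2591 0.0854]
```

View pics/w1z.png

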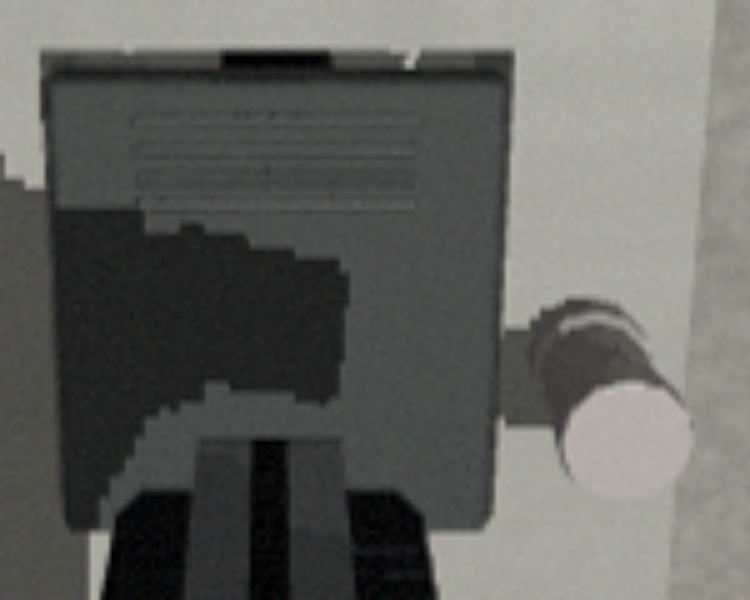

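Both views put the rib middle within 2 mm of the present TCP in x and y. I'll descend to about 5 mm above it, then feel for contact.

```bash
python3 -m creep '[[1,0.6,0.04,0,0,0,0],[1,0.8,0,0,0,0,0],[1,0.8,0,0,0,0,0],[1,0.8,0,0,0,0,0],[1,0.4,0,0,0,0,0],[1,0.2,0,0,0,0,0],[1,0,0,0,0,0,0],[1,0,0,0,0,0,0]]'
```

```text
clock: 3.55
ee_pos: [0.5286, 0.2188, 0.1325]
tcp_rot: [-0.025, 0.706, 0.025, 0.707]
ft_force: [-0.3, 0.1, 0.7]
finger_gap: -0.0001
```

```bash
python3 -m creep '[[1,0.12,0,0,0,0,0],[1,0.08,0,0,0,0,0],[1,0,0,0,0,0,0]]'; python3 -m creep '[[1,0.04,0,0,0,0,0],[1,0,0,0,0,0,0]]'; python3 -m creep '[[1,0.04,0,0,0,0,0],[1,0,0,0,0,0,0]]'
```

```text
clock: 3.85
ee_pos: [0.5279, 0.2186, 0.1267]
tcp_rot: [-0.025, 0.707, 0.025, 0.707]
ft_force: [-0.6, -0.6, 0.1]
finger_gap: 0.0002
clock: 4.05
ee_pos: [0.5279, 0.2186, 0.1257]
tcp_rot: [-0.025, 0.707, 0.025, 0.707]
ft_force: [-0.5, 0.5, 0.1]
finger_gap: -0.0001
clock: 4.25
ee_pos: [0.5278, 0.2186, 0.1246]
tcp_rot: [-0.025, 0.707, 0.025, 0.707]
ft_force: [0.5, 0.2, -0.1]
finger_gap: 0.0001
```

```bash
python3 -m creep '[[1,0.04,0,0,0,0,0],[1,0,0,0,0,0,0]]'; python3 -m creep '[[1,0.04,0,0,0,0,0],[1,0,0,0,0,0,0]]'
```

```text
clock: 4.45
ee_pos: [0.5278, 0.2186, 0.1235]
tcp_rot: [-0.025, 0.707, 0.025, 0.707]
ft_force: [0.4, 0.4, 0.3]
finger_gap: -0.0004
clock: 4.65
ee_pos: [0.5278, 0.2186, 0.1225]
tcp_rot: [-0.025, 0.707, 0.025, 0.707]
ft_force: [-0.4, 0.4, 0.5]
finger_gap: -0.0002
```

```bash
python3 -m creep '[[1,0.04,0,0,0,0,0],[1,0,0,0,0,0,0]]'; python3 -m creep '[[1,0.02,0,0,0,0,0],[1,0,0,0,0,0,0]]'
```

```text
clock: 4.85
ee_pos: [0.5278, 0.2186, 0.1215]
tcp_rot: [-0.025, 0.707, 0.025, 0.707]
ft_force: [-0.5, 0.2, -0.8]
finger_gap: -0.0002
clock: 5.05
ee_pos: [0.5279, 0.2186, 0.1211]
tcp_rot: [-0.025, 0.707, 0.025, 0.707]
ft_force: [0.0, 0.7, -0.2]
finger_gap: -0.0
```

Run:
```python
from h import *
f=grab('scene','s2');g=grab('wrist','w2')
a=cv2.resize(cv2.imread('pics/s2.png')[160:240,310:410],None,fx=6,fy=6,interpolation=cv2.INTER_CUBIC);cv2.imwrite('pics/s2z.png',a)
```

```text
(no output)
```

View pics/s2z.png

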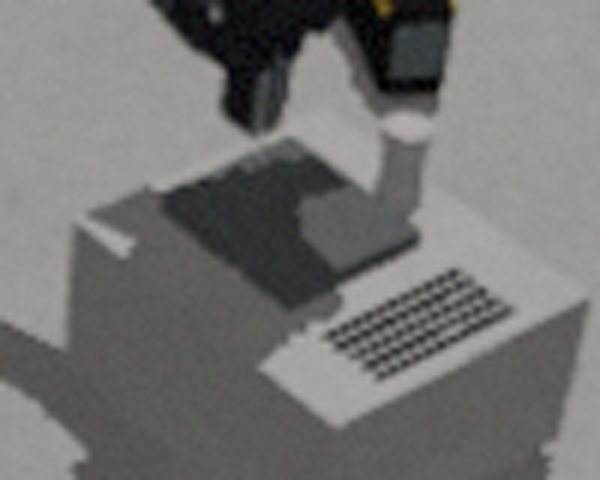

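View pics/w2.png

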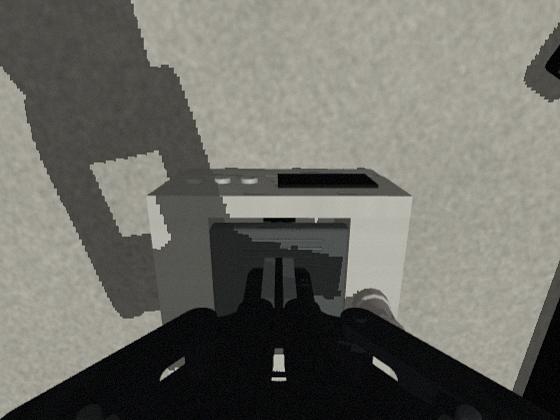

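The scene view shows the fingertip end at about (353,182), apparently still short of the ribs. I'll measure the tip by depth in both views.

Run:
```python
from h import *
g=dict(np.load('pics/s2.npz'));w=dict(np.load('pics/w2.npz'))
for u,v in [(353,181),(350,180),(352,178),(356,178),(353,183),(353,186),(360,188)]: print('s',u,v,pt(g,u,v).round(4))
for u,v in [(270,262),(288,262),(270,270),(288,270),(279,262),(281,245),(250,245),(270,255)]: print('w',u,v,pt(w,u,v).round(4))
a=cv2.resize(cv2.imread('pics/w2.png')[205:325,200:360],None,fx=5,fy=5); cv2.imwrite('pics/w2z.png',a)
```

```text
s 353 181 [0.5388 0.2136 0.1388]
s 350 180 [0.5351 0.2061 0.1425]
s 352 178 [0.5357 0.2116 0.1473]
s 356 178 [0.5332 0.2278 0.1397]
s 353 183 [0.497  0.2522 0.0911]
s 353 186 [0.5213 0.2316 0.1043]
s 360 188 [0.5378 0.2425 0.104 ]
w 270 262 [0.5168 0.2141 0.1404]
w 288 262 [0.5167 0.2221 0.1395]
w 270 270 [0.5176 0.2143 0.1464]
w 288 270 [0.5169 0.2219 0.1466]
w 279 262 [0.517  0.2181 0.1396]
w 281 245 [0.525  0.2199 0.1022]
w 250 245 [0.5255 0.2027 0.1039]
w 270 255 [0.5315 0.2142 0.1025]
```

View pics/w2z.png

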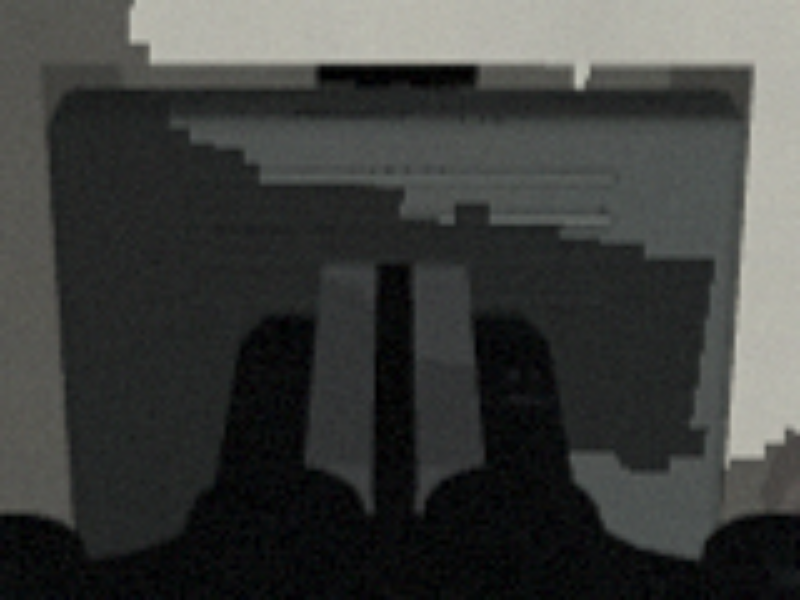

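Run:
```python
from h import *
g=dict(np.load('pics/s2.npz'));w=dict(np.load('pics/w2.npz'))
for v in range(255,266): print('w',v,pt(w,269,v).round(4),pt(w,288,v).round(4),pt(w,279,v).round(4))
for v in range(176,187): print('s',v,pt(g,351,v).round(4),pt(g,354,v).round(4))
print(r.tcp_to_tips,[x for x in dir(r) if x[0]!='_'],status.read_state()['qpos'])
```

```text
w 255 [0.5311 0.2136 0.1032] [0.5308 0.2243 0.1023] [0.5311 0.2192 0.1025]
w 256 [0.5314 0.2136 0.1039] [0.5314 0.2244 0.1024] [0.5309 0.2192 0.1041]
w 257 [0.5324 0.2137 0.1032] [0.5314 0.2243 0.1036] [0.5325 0.2193 0.1022]
w 258 [0.5175 0.2135 0.1351] [0.5174 0.2223 0.134 ] [0.5173 0.2181 0.1348]
w 259 [0.5172 0.2136 0.1367] [0.5167 0.2222 0.1364] [0.5169 0.2181 0.1366]
w 260 [0.5177 0.2136 0.1368] [0.5169 0.2222 0.1371] [0.5171 0.2181 0.1373]
w 261 [0.518  0.2136 0.1371] [0.5167 0.2221 0.1385] [0.5174 0.2181 0.1376]
w 262 [0.5172 0.2136 0.1397] [0.5167 0.2221 0.1395] [0.517  0.2181 0.1396]
w 263 [0.5171 0.2137 0.1408] [0.5168 0.2221 0.1403] [0.5176 0.2181 0.1392]
w 264 [0.5175 0.2137 0.141 ] [0.5169 0.2221 0.141 ] [0.5171 0.2181 0.1412]
w 265 [0.5175 0.2137 0.1419] [0.5166 0.222  0.1427] [0.5177 0.2181 0.141 ]
s 176 [0.5347 0.2083 0.1543] [0.5362 0.2172 0.1519]
s 177 [0.535  0.2084 0.1512] [0.5407 0.2136 0.1528]
s 178 [0.5336 0.2101 0.1465] [0.537  0.2174 0.1459]
s 179 [0.5345 0.2097 0.144 ] [0.5379 0.217  0.1434]
s 180 [0.5349 0.2097 0.141 ] [0.5417 0.214  0.1437]
s 181 [0.5337 0.2112 0.1364] [0.5399 0.2161 0.1385]
s 182 [0.5358 0.2098 0.135 ] [0.4989 0.2537 0.0951]
s 183 [0.4961 0.2457 0.093 ] [0.5024 0.251  0.095 ]
s 184 [0.5023 0.2406 0.0955] [0.5101 0.2445 0.0989]
s 185 [0.5044 0.2391 0.094 ] [0.5202 0.2357 0.1053]
s 186 [0.5169 0.2284 0.1027] [0.5223 0.2343 0.1039]
0.022 ['Unreachable', 'tcp_to_tips'] [ 2.41231096e-01  2.99998906e-01  1.64590589e+00  2.30427617e-06
  1.19569020e+00 -1.40079413e+00]
```

Both cameras put the tip end at z ≈ 0.135, although the reported TCP (0.121) implies 0.099. That leaves about 31 mm to the hatch. The two cameras agree with each other and there is no contact force, so I'll trust them over the nominal tip length. I'll go down 22 mm and re-measure.

```bash
python3 -m creep '[[1,0.4,0,0,0,0,0],[1,0.32,0,0,0,0,0],[1,0.16,0,0,0,0,0],[1,0,0,0,0,0,0]]'
python3 - <<'E'
from h import *
w=grab('wrist','w3')
t=w['depth'][:,279]
for v in range(235,275,2): print('w',v,pt(w,270,v).round(4),pt(w,288,v).round(4))
a=cv2.resize(cv2.imread('pics/w3.png')[205:325,200:360],None,fx=5,fy=5); cv2.imwrite('pics/w3z.png',a)
E
```

```text
clock: 5.55
ee_pos: [0.5268, 0.2183, 0.0976]
tcp_rot: [-0.025, 0.708, 0.025, 0.706]
ft_force: [-0.6, 0.4, -0.2]
finger_gap: 0.0002
w 235 [0.5183 0.2131 0.0787] [0.5117 0.2222 0.0934]
w 237 [0.5191 0.2132 0.0795] [0.5189 0.2232 0.0785]
w 239 [0.5281 0.2133 0.0608] [0.5365 0.2257 0.0386]
w 241 [0.5153 0.2133 0.0942] [0.5147 0.2224 0.0941]
w 243 [0.5153 0.2133 0.0969] [0.5148 0.2223 0.0965]
w 245 [0.5154 0.2134 0.099 ] [0.5147 0.2222 0.0992]
w 247 [0.5158 0.2134 0.1005] [0.5149 0.2222 0.1011]
w 249 [0.5157 0.2135 0.1031] [0.5156 0.2222 0.1021]
w 251 [0.5169 0.2136 0.1028] [0.5163 0.2223 0.1028]
w 253 [0.5178 0.2136 0.1031] [0.5172 0.2223 0.1031]
w 255 [0.5189 0.2137 0.1031] [0.5186 0.2225 0.1024]
w 257 [0.52   0.2138 0.103 ] [0.5197 0.2225 0.1023]
w 259 [0.5163 0.2138 0.1129] [0.5155 0.2219 0.1132]
w 261 [0.5168 0.2138 0.1139] [0.5161 0.2219 0.1141]
w 263 [0.5166 0.2138 0.1163] [0.5158 0.2218 0.1167]
w 265 [0.5166 0.2139 0.1183] [0.5161 0.2218 0.1179]
w 267 [0.5166 0.2139 0.1201] [0.5161 0.2218 0.1199]
w 269 [0.516 0.214 0.123] [0.5157 0.2216 0.1226]
w 271 [0.5159 0.214  0.1249] [0.5163 0.2217 0.1233]
w 273 [0.5164 0.2141 0.1257] [0.516  0.2216 0.1256]
```

View pics/w3z.png

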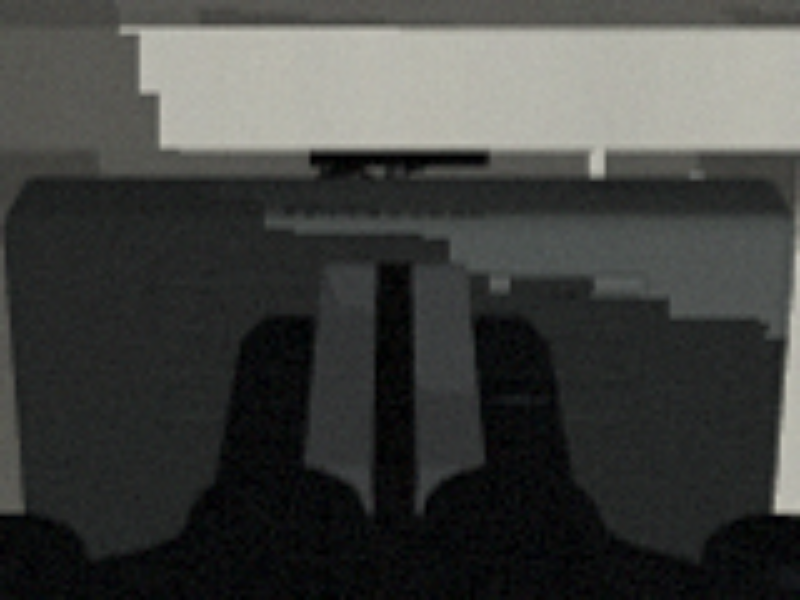

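The tip is now at about z = 0.112 and the hatch surface at 0.103, so the gap is about 9 mm. It sits over the rear half of the ribs and is centred in y.

```bash
python3 -m creep '[[1,0.12,0,0,0,0,0],[1,0.12,0,0,0,0,0],[1,0,0,0,0,0,0]]'; python3 -m creep '[[1,0.04,0,0,0,0,0],[1,0,0,0,0,0,0]]';python3 -m creep '[[1,0.04,0,0,0,0,0],[1,0,0,0,0,0,0]]'
```

```text
clock: 5.9
ee_pos: [0.5281, 0.2187, 0.0932]
tcp_rot: [-0.025, 0.706, 0.025, 0.707]
ft_force: [0.5, 1.5, 1.0]
finger_gap: 0.0002
clock: 6.1
ee_pos: [0.5281, 0.2187, 0.0927]
tcp_rot: [-0.025, 0.707, 0.025, 0.707]
ft_force: [-0.3, -0.1, 2.3]
finger_gap: 0.0001
clock: 6.3
ee_pos: [0.5279, 0.2187, 0.0915]
tcp_rot: [-0.025, 0.707, 0.025, 0.707]
ft_force: [-1.7, -0.1, 4.0]
finger_gap: 0.0
```

```bash
python3 -m creep '[[1,0.04,0,0,0,0,0],[1,0,0,0,0,0,0]]'; python3 -m creep '[[1,0.04,0,0,0,0,0],[1,0,0,0,0,0,0]]'
python3 - <<'E'
from h import *
w=grab('wrist','w4')
a=cv2.resize(cv2.imread('pics/w4.png')[205:325,200:360],None,fx=5,fy=5); cv2.imwrite('pics/w4z.png',a)
print([status.read_state()[k] for k in('ee_pos','ft_force')])
for v in (248,252,256,258,259,260,262,264):print(v,pt(w,240,v).round(4),pt(w,270,v).round(4),pt(w,288,v).round(4),pt(w,320,v).round(4))
E
```

```text
clock: 6.5
ee_pos: [0.5278, 0.2186, 0.0903]
tcp_rot: [-0.025, 0.707, 0.025, 0.707]
ft_force: [-1.1, -1.0, 4.1]
finger_gap: -0.0002
clock: 6.7
ee_pos: [0.5277, 0.2187, 0.0892]
tcp_rot: [-0.025, 0.707, 0.025, 0.707]
ft_force: [-2.7, 0.5, 4.0]
finger_gap: 0.0002
[array([0.52771299, 0.218661  , 0.08913575]), array([-2.1354807 , -0.80021124,  4.02238996])]
248 [0.5161 0.1996 0.0971] [0.5159 0.2138 0.0952] [0.515  0.2224 0.0958] [0.5136 0.2375 0.0965]
252 [0.518  0.1997 0.0974] [0.5167 0.2139 0.0979] [0.5161 0.2224 0.0979] [0.5151 0.2375 0.0978]
256 [0.5196 0.1998 0.0984] [0.5195 0.214  0.0966] [0.5181 0.2225 0.0982] [0.5169 0.2377 0.0983]
258 [0.521  0.1998 0.0977] [0.5172 0.214  0.1033] [0.5171 0.2223 0.1024] [0.5182 0.2379 0.0977]
259 [0.5212 0.1999 0.0983] [0.5178 0.2141 0.1032] [0.5168 0.2223 0.104 ] [0.5187 0.2379 0.0979]
260 [0.5216 0.1999 0.0985] [0.5174 0.2141 0.105 ] [0.5166 0.2222 0.1054] [0.5192 0.2379 0.098 ]
262 [0.5224 0.2    0.099 ] [0.5176 0.2141 0.1066] [0.5162 0.2221 0.1084] [0.5204 0.2381 0.0976]
264 [0.5234 0.2001 0.099 ] [0.5173 0.2142 0.1091] [0.5167 0.2221 0.1093] [0.5208 0.238  0.099 ]
```

View pics/w4z.png

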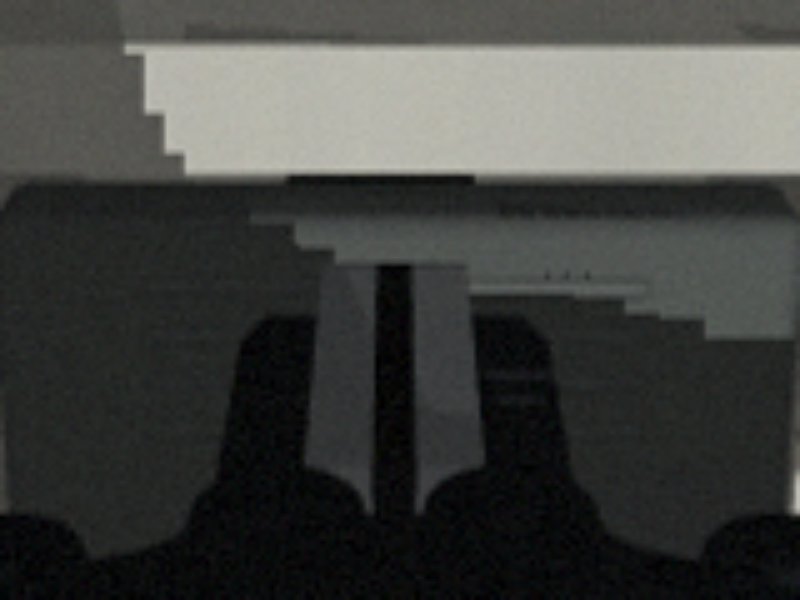

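The hatch is down about 5 mm at its front edge, which is about 4.4 mm at the ribs, and the force is steady at 4 N. One more millimetre should reach the best depth without touching the stop.

```bash
python3 -m creep '[[1,0.04,0,0,0,0,0],[1,0,0,0,0,0,0],[1,0,0,0,0,0,0]]'
python3 - <<'E'
from h import *
w=grab('wrist','w5'); w3=dict(np.load('pics/w3.npz'))
def ang(w):
    P=np.array([pt(w,u,v) for v in range(250,258) for u in list(range(225,250))+list(range(310,335))])
    k=(abs(P[:,2]-.1)<.01); P=P[k]; return np.median(P,0)
print(ang(w3),ang(w)); print([status.read_state()[k] for k in('ee_pos','ft_force')])
E
```

```text
clock: 7.05
ee_pos: [0.5276, 0.2186, 0.0881]
tcp_rot: [-0.025, 0.707, 0.025, 0.706]
ft_force: [-2.1, -0.2, 3.6]
finger_gap: -0.0001
[0.51791956 0.21823327 0.10285517] [0.51726243 0.21841946 0.09653004]
[array([0.52768665, 0.21864632, 0.08808447]), array([-2.6785309 ,  0.51039604,  5.0889027 ])]
```

The front has sunk 6.3 mm at 82 mm radius, so the angle is about -0.067 rad (5.5 mm at the ribs) at 4–5 N. That is past the release point and short of the stop, so I'll withdraw up and back.

```bash
python3 -m creep '[[1,-0.4,0,0,0,0,0],[1,-0.8,0,-0.2,0,0,0],[1,-0.9,0,-0.6,0,0,0],[1,-0.9,0,-0.9,0,0,0],[1,-0.9,0,-0.9,0,0,0],[1,-0.9,0,-0.9,0,0,0],[1,-0.9,0,-0.9,0,0,0],[1,-0.5,0,-0.5,0,0,0],[1,0,0,0,0,0,0],[1,0,0,0,0,0,0]]'
python3 - <<'E'
from h import *
a=grab('scene','s6');
b=cv2.resize(cv2.imread('pics/s6.png')[130:260,290:430],None,fx=4.2,fy=4.2,interpolation=cv2.INTER_CUBIC);cv2.imwrite('pics/s6z.png',b)
E
```

```text
clock: 8.1
ee_pos: [0.4062, 0.2099, 0.2433]
tcp_rot: [-0.025, 0.706, 0.025, 0.707]
ft_force: [-0.1, 0.1, -0.5]
finger_gap: 0.0002
```

View pics/s6z.png

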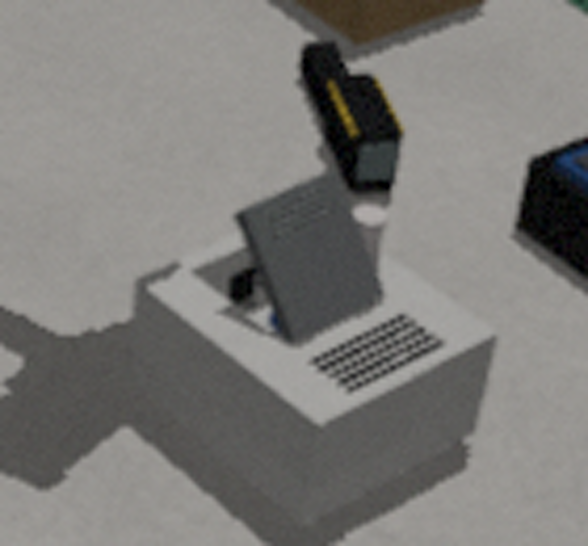

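The hatch is rising by itself, with its front corner at about scene (347,182), and the cartridge is standing. I'll wait with the arm still and watch it.

```bash
python3 -m creep '[[1,0,0,0,0,0,0],[1,0,0,0,0,0,0],[1,0,0,0,0,0,0],[1,0,0,0,0,0,0],[1,0,0,0,0,0,0],[1,0,0,0,0,0,0],[1,0,0,0,0,0,0],[1,0,0,0,0,0,0],[1,0,0,0,0,0,0],[1,0,0,0,0,0,0],[1,0,0,0,0,0,0],[1,0,0,0,0,0,0],[1,0,0,0,0,0,0],[1,0,0,0,0,0,0],[1,0,0,0,0,0,0],[1,0,0,0,0,0,0],[1,0,0,0,0,0,0],[1,0,0,0,0,0,0]]'
cat > look.py <<'E'
from h import *
import sys
t=sys.argv[1]; a=grab('scene','s'+t)
P=np.array([pt(a,u,v) for v in range(165,212) for u in range(335,390)]).reshape(47,55,3)
gr=cv2.cvtColor(a['color'],cv2.COLOR_RGB2GRAY)[165:212,335:390]
e=np.array([.9975,.07]); al=(P[...,:2]-np.array([.556,.219]))@e; la=(P[...,:2]-np.array([.556,.219]))@np.array([-.07,.9975])
k=(abs(la)<.036)&(P[...,2]>.105)&(al>-.05)&(al<.06); s,z=al[k],P[...,2][k]
i=z<.17
c=np.polyfit(z,s,1); print('angle',np.arctan2(-1,c[0]),np.arctan(1/-c[0]),'zmax',z.max(),k.sum(),'t',status.read_state()['clock'])
b=cv2.resize(cv2.imread('pics/s%s.png'%t)[130:260,290:430],None,fx=4.2,fy=4.2,interpolation=cv2.INTER_CUBIC);cv2.imwrite('pics/s%sz.png'%t,b)
E
python3 look.py 7
```

```text
clock: 9.95
ee_pos: [0.4057, 0.2099, 0.2432]
tcp_rot: [-0.025, 0.707, 0.025, 0.707]
ft_force: [-0.2, 0.6, -0.2]
finger_gap: -0.0002
angle -2.056649352514486 1.0849433010753071 zmax 0.17638384270463492 666 t 10.0
```

```bash
python3 -m creep '[[1,0,0,0,0,0,0],[1,0,0,0,0,0,0],[1,0,0,0,0,0,0],[1,0,0,0,0,0,0],[1,0,0,0,0,0,0],[1,0,0,0,0,0,0],[1,0,0,0,0,0,0],[1,0,0,0,0,0,0],[1,0,0,0,0,0,0],[1,0,0,0,0,0,0],[1,0,0,0,0,0,0],[1,0,0,0,0,0,0],[1,0,0,0,0,0,0],[1,0,0,0,0,0,0],[1,0,0,0,0,0,0],[1,0,0,0,0,0,0],[1,0,0,0,0,0,0],[1,0,0,0,0,0,0]]'
python3 look.py 8
```

```text
clock: 11.8
ee_pos: [0.4057, 0.2099, 0.2432]
tcp_rot: [-0.025, 0.707, 0.025, 0.707]
ft_force: [0.6, -0.3, 0.8]
finger_gap: 0.0001
angle -2.0575028980289716 1.0840897555608218 zmax 0.17850800856766158 676 t 11.85
```

```bash
python3 -m creep '[[1,0,0,0,0,0,0],[1,0,0,0,0,0,0],[1,0,0,0,0,0,0],[1,0,0,0,0,0,0],[1,0,0,0,0,0,0],[1,0,0,0,0,0,0],[1,0,0,0,0,0,0],[1,0,0,0,0,0,0],[1,0,0,0,0,0,0],[1,0,0,0,0,0,0],[1,0,0,0,0,0,0],[1,0,0,0,0,0,0],[1,0,0,0,0,0,0],[1,0,0,0,0,0,0],[1,0,0,0,0,0,0],[1,0,0,0,0,0,0],[1,0,0,0,0,0,0],[1,0,0,0,0,0,0]]'
python3 look.py 9; python3 -c "
from h import *
grab('top','t9')"
```

```text
clock: 13.65
ee_pos: [0.4057, 0.2099, 0.2432]
tcp_rot: [-0.025, 0.707, 0.025, 0.707]
ft_force: [-0.2, 0.1, -0.0]
finger_gap: 0.0002
angle -2.056182431556463 1.0854102220333297 zmax 0.17619709455649024 675 t 13.7
```

View pics/s9.png

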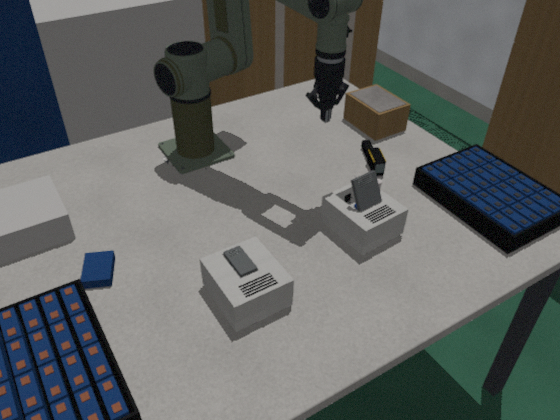

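View pics/t9.png

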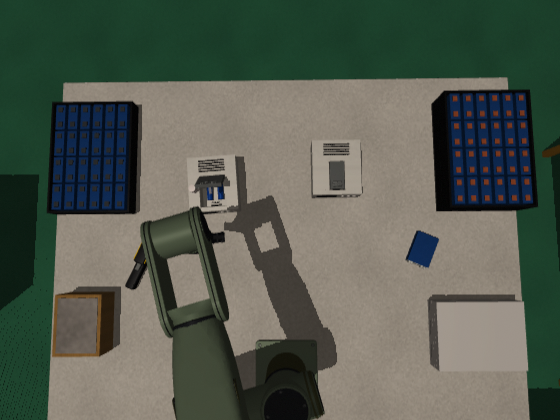

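The hatch measures about 1.085 rad in all three looks, from 10.0 to 13.7 s, and the logger, cell and scanner have not moved. I'll check the cartridge before handing in.

Run:
```python
from h import *
a=cv2.resize(cv2.imread('pics/t9.png')[145:225,170:250],None,fx=5,fy=5,interpolation=cv2.INTER_CUBIC)
b=cv2.imread('pics/s9z.png')[:400,150:550]
cv2.imwrite('pics/z9.png',np.hstack([a,b]))
```

```text
(no output)
```

View pics/z9.png

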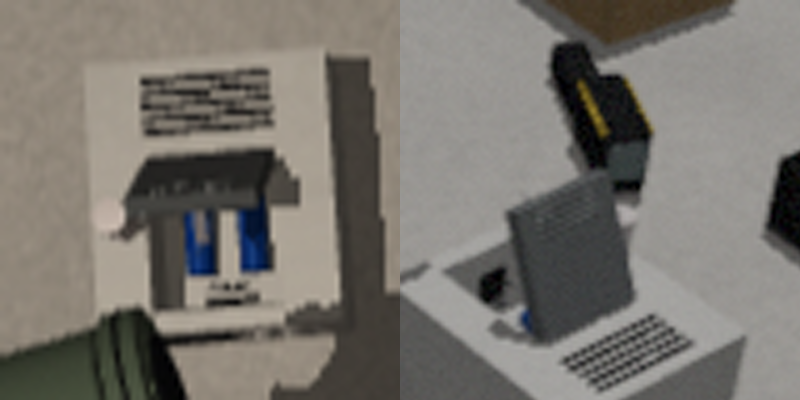

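The hatch stands open and the cartridge is still upright in the same place, at zoom (110,215).

```bash
python3 -c "
from h import *
print(job.finish_job())"
```

```text
the job is handed in; nothing more can be done
None
```

The wide hatch on the cell tester is open, and the job was handed in at about 14 s.

- **Press:** I pressed the ribs once with closed fingertips, about 5.5 mm down. The force stayed at 4–5 N and the hatch did not reach its hard stop. I then drew back up and toward the robot, and the hatch rose by itself.
- **Watching it:** With the arm still and clear, the hatch measured about 1.085 rad at 10.0, 11.85 and 13.7 s, against a nominal 1.1. It was steady for 3.7 s, and the wrist force was zero within noise.
- **Everything else:** In the last pictures the narrow hatch looks shut. The cartridge is upright in its place, and the cell and scanner show no movement.

**Disagreement:** The fingertips were not where the reported TCP and `tcp_to_tips` (22 mm) put them. The scene and wrist cameras both showed the tips about 35 mm higher than that. I went by the cameras and the felt contact, and the contact point and press depth fit the camera readings to a few millimetres.

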